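Close the incense-coil mould

ROBOT

A 7-joint arm with a two-finger parallel gripper is mounted at the origin on the work surface. World frame = base frame: x ahead of the robot, y to its left, z up, the work surface at z = 0. Lengths are in m, angles in rad, forces in N, time in s.
With the tool pointing down it reaches from about 0.4 to 0.85 m from the base axis. Payload 4.5 kg.
Tool frame: the origin (TCP) lies at the very end of the fingers, on their centre line; the grasp point (between the pads) lies 19 mm behind it; z points along the fingers, y is the line along which they close (so a half turn about z gives the same grasp; the last joint's range is limited). The gripper opens to 88 mm and grips with 3 to 60 N. Pads are 18 mm wide; open, the fingers measure 123 mm over their backs; the gripper's body (75 mm by 187 mm) begins 45 mm behind the grasp point.
Start: joints at [1.206, 0.689, -0.195, 1.565, 0.157, 0.902, -0.215], TCP at [0.243, -0.576, 0.239] pointing down, gripper open.
Joint ranges: [-3.01, 3.01], [-0.46, 2.08], [-1.47, 1.51], [0.13, 2.56], [-1, 4.14], [0.04, 2.09], [-2.66, 2.66]. Speed limits (rad/s): [2.57, 2.57, 3.14, 3.14, 3.14, 3.14, 3.14].

INTERFACE

Orientations are given as a unit quaternion [x, y, z, w].
In Python, from plant import r gives the robot as it stands. The module is installed in compiled form; this text tells all that it offers.
- The arm moves only by the tool step_arm, never from a script. Its argument "increments" is a list of rows, each a list of 2 entries, a list of its own where there are three numbers: the shift along the world's x, y, z in cm, then the turn, a rotation vector about the world's x, y, z in degrees. A call has exactly 10 rows; each row shifts and turns the commanded pose from where the row before left it; what a row does not reach is not made up. A row lasts 1/10 s, in which the tool goes at most 50 mm and 8.59 degrees, less where a joint would pass 70% of its speed; a pose out of reach is approached as far as the arm can. A call is refused whole if a number of a shift passes 5 or a number of a turn 8.59, either way. A call with a gripper value outside its range is refused whole. "fingers" is the opening, from 0 (shut) to 1 (fully open), set as the call begins (left out, the last holds). The fingers move at their own pace and stop on an object; "grip_force" is the grip in N (left out, the last holds). Time passes only in rows, so rows that do not move let the fingers close, or fill a call up. It gives the time, the measured TCP pose, the force, the opening and the grip force at its end, in the units of the state.
- r.get_state(): the state, without advancing time (a new reading comes with each control period).
- r.snapshot(name): name is "side" or "top" or "wrist"; returns (picture, depth): 384x512x3 uint8, red, green, blue; 384x512 float32, m along the optical axis (not along the pixel's ray), 0 where there is no reading.
- r.calibration(name): a dict with "fov_y" (degrees; the focal length in pixels is half the picture's height over the tangent of half this angle, whatever the lens; pixels are square), "cx", "cy" (the principal point, pixels), "R" (3x3) and "t" (3): a world point X has camera coordinates R X + t. Camera axes: x right, y down, z forward; pixel columns grow to the right and rows downward; lengths in m; the calibration is good to about 2 mm. A picture is of the moment at which its call begins: read the wrist's pose just before it. calibration takes no time and is no camera call; for the wrist camera it gives the pose at the moment of the call.
- r.finish_job(): hands the job in; it is judged then, once.
The state is a dict: "clock": time; "q": joint angles; "qd": joint speeds; "joint_torque": joint torques, N m; "tool_pos": TCP position; "eef_rot": TCP orientation; "contact_force": force on the tool from outside, world axes, zero at the start; "moment": the same for the moment, N m; "opening": opening from 0.0 (shut) to 1.0 (fully open); "finger_force": force on a finger pad.
Only numpy, scipy, OpenCV 4.12 (cv2) and the standard library are available. Lean on these libraries where they do the work, as an engineer would, in place of code of your own. Each camera call takes 0.05 s, during which the arm holds its last target. There are 200 camera calls.

TASK

Draw the mould's top plate right out of its low rack by the red pull tab until its handle stands clear of the roof, and leave it flat on the bench, let go of. Then take it by the black handle, carry it over the green lower mould and lower it gently onto the two brass guide pins, kept level all the way so it does not jam, and let go only when it sits flush and fully home. Leave the sieve pan, the jar and the brush where they are.

Things in the scene. Friction and masses are not known exactly. Their poses are not given: they have to be found in the camera images.
- plate: Loose aluminium top plate, 0.5 to 0.9 kg: slab 110 (x) x 140 (y) x 16 mm; origin at the centre of its underside, z up. Two 14 mm through holes on its y axis, 54 mm either side of the centre. A 30 mm wide, 4 mm thick tongue runs to its -x, 6 to 10 mm above the underside, ending in a red tab. Starts flat on the bench in the rack, tab sticking out. Fits either way round.
- plate_mid (a point): Centre of the plate's slab, half-way up its 16 mm, 8 mm above the underside; axes as the plate's.
- plate_handle (a point): Centre of the black bar handle over the plate's centre, 54 mm above the underside: bar along the plate's y, 68 mm long, 14 mm wide (x), 16 mm high, 30 mm free height below it, on two 12 mm posts 26 mm either side of the centre. The centre of mass lies within 6 mm of it horizontally. Axes as the plate's.
- plate_tab (a point): Middle of the upright red pull tab, 110 mm from the plate's centre towards its -x: 8 mm thick (x), 30 mm wide (y), from 6 to 46 mm above the bench; this point is 30 mm above the plate's underside. It can be gripped from above across width or thickness. Axes as the plate's.
- mould: Fixed lower mould: green block with steel top face, 110 (x) x 160 (y) mm, top 30 mm above the bench, on a thin flange 150 x 190 mm; origin at the centre of its underside. Two upright brass pins, 12 mm thick, on its y axis 54 mm either side of the centre, rise 36 mm above the top face, the last 8 mm tapered. It stands left or right, the rack on the other side.
- seat (a point): Where the middle of the plate's slab (plate_mid) lies when the plate is fully home on the lower mould: on the mould's axis, 38 mm above the bench (8 mm above the top face). Axes as the mould's.
- rack: Fixed low wooden rack: side walls, back rail, slatted roof, open to its -x (roughly towards the robot). Origin on the bench in the middle of the mouth; the roof runs from there 160 mm back (+x), underside 74 mm and top 82 mm above the bench; 178 mm wide outside, 162 mm inside. The plate slides out along the rack's -x.
- sieve: Loose stainless sieve pan, 116 mm across, 55 mm high, beyond the work; origin at the centre of its underside.
- jar: Loose amber glass jar, 56 mm across, 80 mm high, between rack and mould; origin at the centre of its underside.
- brush: Loose hand brush, 180 mm long, lying on the bench before the robot; origin under its middle, x along it (bristles to +x).

How it is judged:
By the outcome, as a careful person would: the job done as asked, in the order asked, and still so for the second after the job is handed in, with the robot touching nothing.
It also fails if it takes over 61 s, if anything falls off the work surface, if the arm or the gripper's body presses on something with over 40 N, if the wrist force passes 120 N, or if a joint passes its speed limit or range.

## Working session

There is one attempt and no reset: what is moved stays moved. The work goes in short steps, Python scripts to look and compute and a tool call to move; the robot and the scene stay as the last step left them, time stands still between calls to the robot, and variables do not carry over. Pictures are saved under pics/ and viewed, at most 10 in all, crops included, and the job is handed in when it is done.

Besides the shell and the picture viewer there is one more tool, called after "Call:" by a JSON object that holds its "method" and its "body", one argument or row to a line. step_arm: Moves the arm, as the interface text tells. Its arguments: {"type":"object","properties":{"increments":{"type":"array","items":{"type":"array"}},"fingers":{"type":"number"},"grip_force":{"type":"number"}},"required":["increments"]}

```bash
mkdir -p pics; cat > h.py <<'E'
import numpy as np, cv2
from plant import r
def K(n):
    c=r.calibration(n); f=192/np.tan(np.radians(c["fov_y"])/2); return c,f
def snap(n,save=None):
    c,f=K(n); im,d=r.snapshot(n)
    if save: cv2.imwrite(f"pics/{save}.png",im[:,:,::-1])
    return im,d,c,f
def ray(u,v,z,c,f):
    R=np.array(c["R"]);t=np.array(c["t"]);o=-R.T@t
    d=R.T@np.array([(u-c["cx"])/f,(v-c["cy"])/f,1]); return o+d*(z-o[2])/d[2]
def cloud(d,c,f):
    v,u=np.mgrid[:384,:512]; p=np.stack([(u-c["cx"])/f*d,(v-c["cy"])/f*d,d],-1)
    return (p-np.array(c["t"]))@np.array(c["R"])
def st():
    s=r.get_state(); 
    for k in("clock","tool_pos","eef_rot","contact_force","moment","opening","finger_force"): print(k,np.round(s[k],4))
E
python3 - <<'E'
from h import *
a=snap("top","top0"); b=snap("side","side0")
np.savez("s0.npz",im=a[0],d=a[1]); st()
for n in("top","side"):
    c,f=K(n);print(n,f,c["cx"],c["cy"],np.round(-np.array(c["R"]).T@np.array(c["t"]),3),np.round(c["R"],2).tolist())
E
```

```text
clock 0.1
tool_pos [ 0.2424 -0.5755  0.238 ]
eef_rot [ 9.802e-01  1.981e-01 -2.000e-04 -8.000e-04]
contact_force [-0.2275  0.1707 -0.0067]
moment [-0.0168 -0.0159  0.0169]
opening 1.0019
finger_force 0.0
top 430.90571496588376 252.49754887236514 191.30012876001646 [0.537 0.006 0.829] [[-0.01, -1.0, -0.02], [-1.0, 0.01, -0.08], [0.08, 0.02, -1.0]]
side 359.13894863437986 258.65590957252357 198.82188811033168 [ 0.53  -0.563  0.569] [[1.0, -0.09, -0.0], [-0.06, -0.66, -0.75], [0.07, 0.74, -0.67]]
```

View pics/top0.png

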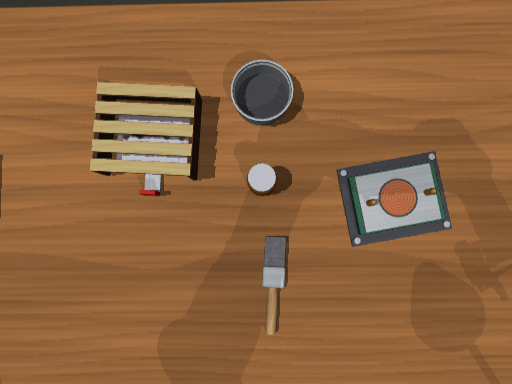

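View pics/side0.png

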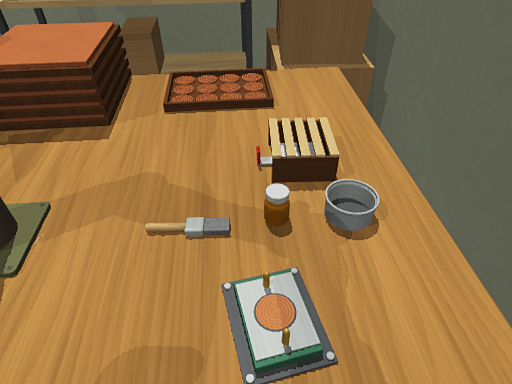

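The top view shows the rack at left (roof about 92–197, 82–175) with the red tab at (150,192). The mould is at right, centred near (396,198), with pins at about (372,202) and (431,191). The jar is at (262,178), the brush at (274,285) and the sieve at (262,92). The side view agrees.

```bash
python3 - <<'E'
from h import *
z=np.load("s0.npz");im,d=z["im"],z["d"];c,f=K("top");P=cloud(d,c,f)
hsv=cv2.cvtColor(im,cv2.COLOR_RGB2HSV);v,u=np.mgrid[:384,:512]
def rect(m,h):
    q=np.array([ray(a,b,h,c,f)[:2] for a,b in zip(u[m],v[m])],np.float32)
    (ce,s,an)=cv2.minAreaRect(q);return np.round(ce,4),np.round(s,4),round(an,2),len(q)
red=((hsv[...,0]<6)|(hsv[...,0]>174))&(hsv[...,1]>180)&(hsv[...,2]>90)&(u<200)
print("red",rect(red,.046),np.round(np.median(P[red],0),4),np.median(u[red]),np.median(v[red]))
roof=(P[...,2]>.07)&(P[...,2]<.1)&(u<210)&(u>80)&(v>60)&(v<190)
print("roof",rect(roof,.082),np.median(P[roof][:,2]))
x=P[roof]; print("roof cloud",cv2.minAreaRect(x[:,:2].astype(np.float32)))
top=(P[...,2]>.022)&(P[...,2]<.04)&(u>320)&(v>140)&(v<250)
q=P[top][:,:2].astype(np.float32); print("mould cloud",cv2.minAreaRect(q),np.median(P[top][:,2]),len(q), rect(top,.03))
dark=(hsv[...,2]<85)&(u>330)&(v>145)&(v<250)&(P[...,2]<.02)&(hsv[...,1]<110)
n,l,s,ce=cv2.connectedComponentsWithStats((dark).astype(np.uint8));k=1+np.argmax(s[1:,4]);print("flange",rect(l==k,.005),s[k])
pin=(P[...,2]>.045)&(u>320)&(v>140)&(v<250)
n,l,s,ce=cv2.connectedComponentsWithStats(pin.astype(np.uint8))
for k in range(1,n):print("pin",s[k],ce[k],np.round(P[l==k].mean(0),4),P[l==k][:,2].max(), np.round(ray(*ce[k],.060,c,f),4))
hd=(hsv[...,1]>110)&(hsv[...,0]>8)&(hsv[...,0]<30)&(u>355)&(u<445)&(v>165)&(v<230)
print(im[185:200,424:438].tolist()[3:9:2])
b=cv2.resize(im[140:255,60:200],None,fx=4,fy=4,interpolation=2);e=cv2.resize(im[140:255,330:460],None,fx=3,fy=4,interpolation=2)
e=cv2.resize(im[145:250,330:460],None,fx=6,fy=5.6,interpolation=2)
cv2.imwrite("pics/m.png",e[:,:,::-1])
E
```

```text
red (array([0.5998, 0.2185]), array([0.0278, 0.0074]), 89.27, 66) [0.5998 0.2178 0.0461] 147.0 192.0
roof (array([0.7102, 0.2157]), array([0.18  , 0.1609]), 86.33, 6742) 0.08238441497429558
roof cloud ((0.710848867893219, 0.21676376461982727), (0.17868958413600922, 0.16044755280017853), 86.31782531738281)
mould cloud ((0.5850954651832581, -0.2424519807100296), (0.1099729835987091, 0.1606016904115677), 9.907794952392578) 0.029917327953855107 5006 (array([ 0.5847, -0.2403]), array([0.1091, 0.1594]), 9.89, 5006)
flange (array([ 0.5857, -0.2426]), array([0.1489, 0.1914]), 9.92, 2501) [ 337  151  115   95 2501]
pin [400 144   1   1   1] [400. 144.] [0.5365 0.0056 0.8286] 0.8285609658696578 [ 0.6792 -0.2412  0.06  ]
pin [473 144   1   1   1] [473. 144.] [0.5365 0.0056 0.8286] 0.8285609658696578 [ 0.6772 -0.3703  0.06  ]
pin [483 144   1   1   1] [483. 144.] [0.5365 0.0056 0.8286] 0.8285609658696578 [ 0.6769 -0.3879  0.06  ]
pin [380 151   1   1   1] [380. 151.] [0.5365 0.0056 0.8286] 0.8285609658696578 [ 0.667  -0.2052  0.06  ]
pin [412 153   1   1   1] [412. 153.] [0.5365 0.0056 0.8286] 0
[... 9130 characters left out ...]
.] [0.5365 0.0056 0.8286] 0.8285609658696578 [ 0.4911 -0.3971  0.06  ]
[[[154, 159, 163], [148, 152, 153], [148, 151, 152], [147, 149, 150], [144, 147, 149], [120, 118, 116], [99, 93, 82], [63, 50, 31], [85, 69, 42], [94, 75, 45], [92, 76, 54], [60, 60, 37], [45, 80, 61], [48, 87, 66]], [[106, 98, 82], [74, 56, 26], [76, 57, 26], [76, 56, 24], [79, 58, 27], [79, 60, 27], [95, 72, 34], [113, 86, 41], [134, 101, 46], [167, 125, 58], [179, 135, 64], [179, 137, 65], [58, 56, 32], [47, 85, 67]], [[80, 59, 26], [81, 61, 26], [82, 61, 27], [83, 62, 27], [83, 62, 26], [84, 63, 30], [90, 66, 29], [103, 78, 37], [120, 90, 41], [128, 96, 44], [140, 106, 49], [137, 105, 53], [48, 52, 36], [54, 98, 77]]]
```

View pics/m.png

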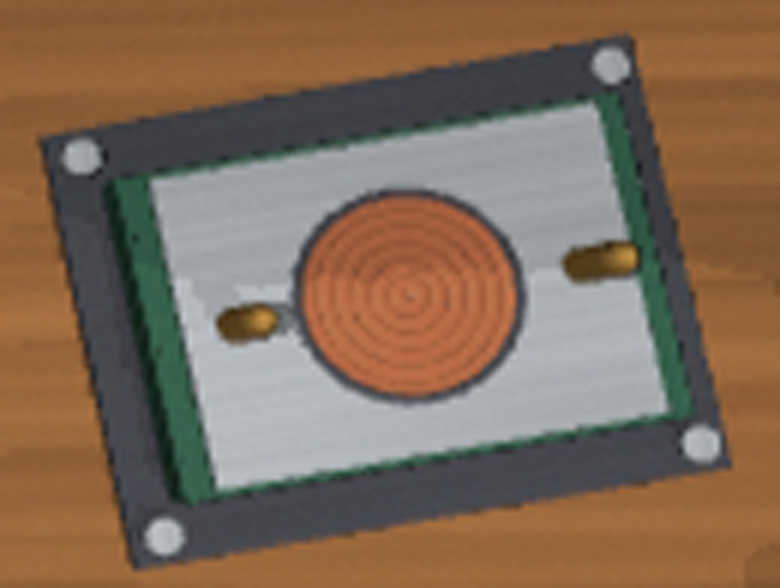

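The mould is at about (0.585, −0.241) with yaw 9.9°. The rack yaw is −3.7°, with its mouth at (0.631, 0.221). The tab is at (0.601, 0.218). I'll grip it across its width, with the tool tilted 12° so the gripper's body stays clear of the roof.

Call:
{"method": "step_arm", "body": {
  "increments": [
    [[1.8, 3.97, 0], [0, 0, -2.65]],
    [[1.8, 3.97, 0], [0, 0, -2.65]],
    [[1.8, 3.97, 0], [0, 0, -2.65]],
    [[1.8, 3.97, 0], [0, 0, -2.65]],
    [[1.8, 3.97, 0], [0, 0, -2.65]],
    [[1.8, 3.97, 0], [0, 0, -2.65]],
    [[1.8, 3.97, 0], [0, 0, -2.65]],
    [[1.8, 3.97, 0], [0, 0, -2.65]],
    [[1.8, 3.97, 0], [0, 0, -2.65]],
    [[1.8, 3.97, 0], [0, 0, -2.65]]
  ],
  "fingers": 1.0
}}

```text
clock: 1.1
tool_pos: [0.4231, -0.1773, 0.2386]
eef_rot: [0.999, -0.033, -0.0, -0.0]
contact_force: [0.6, 0.1, 0.1]
opening: 0.998
finger_force: 0.0
```

Call:
{"method": "step_arm", "body": {
  "increments": [
    [[1.8, 3.97, -0.6], [-0.08, -1.2, 0]],
    [[1.8, 3.97, -0.6], [-0.08, -1.2, 0]],
    [[1.8, 3.97, -0.6], [-0.08, -1.2, 0]],
    [[1.8, 3.97, -0.6], [-0.08, -1.2, 0]],
    [[1.8, 3.97, -0.6], [-0.08, -1.2, 0]],
    [[1.8, 3.97, -0.6], [-0.08, -1.2, 0]],
    [[1.8, 3.97, -0.6], [-0.08, -1.2, 0]],
    [[1.8, 3.97, -0.6], [-0.08, -1.2, 0]],
    [[1.8, 3.97, -0.6], [-0.08, -1.2, 0]],
    [[1.8, 3.97, -0.6], [-0.08, -1.2, 0]]
  ]
}}

```text
clock: 2.1
tool_pos: [0.6029, 0.2198, 0.1781]
eef_rot: [0.994, -0.031, 0.105, 0.004]
contact_force: [1.8, -0.2, 0.4]
opening: 0.997
finger_force: 0.0
```

Call:
{"method": "step_arm", "body": {
  "increments": [
    [[-0.1, -0.15, -2.5], [0, 0, 0]],
    [[0, 0, -2.5], [0, 0, 0]],
    [[0, 0, -2.5], [0, 0, 0]],
    [[0, 0, -2], [0, 0, 0]],
    [[0, 0, -2], [0, 0, 0]],
    [[0, 0, -1.5], [0, 0, 0]],
    [[0, 0, -1.2], [0, 0, 0]],
    [[0, 0, -1], [0, 0, 0]],
    [[0, 0, -0.8], [0, 0, 0]],
    [[0, 0, 0], [0, 0, 0]]
  ],
  "fingers": 0.75
}}

```text
clock: 3.1
tool_pos: [0.6013, 0.2164, 0.0179]
eef_rot: [0.994, -0.032, 0.104, 0.004]
contact_force: [0.1, -0.9, 0.8]
opening: 0.753
finger_force: 0.0
```

```bash
python3 - <<'E'
from h import *
snap("side","side1"); im=cv2.imread("pics/side1.png"); cv2.imwrite("pics/s1c.png",cv2.resize(im[60:260,200:400],None,fx=3,fy=3,interpolation=2)[:600]); st()
E
```

```text
clock 3.15
tool_pos [0.6017 0.2165 0.0186]
eef_rot [ 0.994  -0.0317  0.1046  0.0037]
contact_force [ 0.9191 -0.413  -0.1003]
moment [0.0169 0.1639 0.0246]
opening 0.7503
finger_force 0.0
```

View pics/s1c.png

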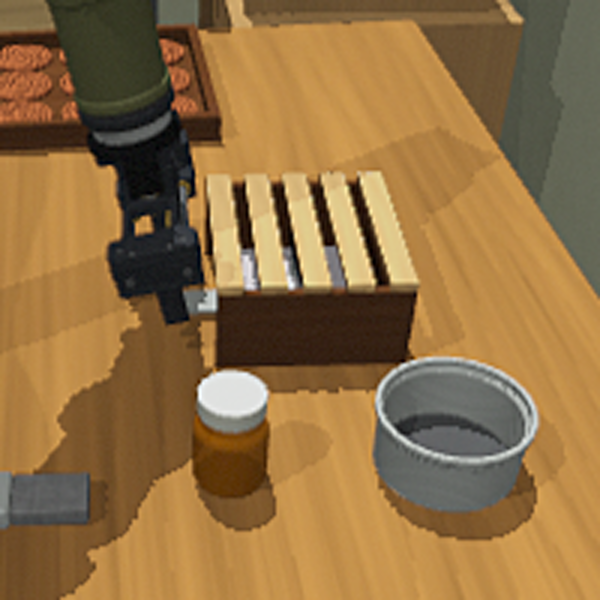

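The side view shows the gripper at crop (165,270), straddling the tab with its body clear of the roof edge. Next I close the fingers.

Call:
{"method": "step_arm", "body": {
  "increments": [
    [[0, 0, 0], [0, 0, 0]],
    [[0, 0, 0], [0, 0, 0]],
    [[0, 0, 0], [0, 0, 0]],
    [[0, 0, 0], [0, 0, 0]],
    [[0, 0, 0], [0, 0, 0]],
    [[0, 0, 0], [0, 0, 0]],
    [[0, 0, 0], [0, 0, 0]],
    [[0, 0, 0], [0, 0, 0]],
    [[0, 0, 0], [0, 0, 0]],
    [[0, 0, 0], [0, 0, 0]]
  ],
  "fingers": 0.2,
  "grip_force": 25
}}

```text
clock: 4.15
tool_pos: [0.6019, 0.2168, 0.019]
eef_rot: [0.994, -0.032, 0.105, 0.003]
contact_force: [-1.3, 0.5, 4.6]
opening: 0.335
finger_force: 25.0
```

Call:
{"method": "step_arm", "body": {
  "increments": [
    [[-0.4, 0.03, 0], [0, 0, 0]],
    [[-0.8, 0.05, 0], [0, 0, 0]],
    [[-0.8, 0.05, 0], [0, 0, 0]],
    [[-0.9, 0.06, 0], [0, 0, 0]],
    [[-0.9, 0.06, 0], [0, 0, 0]],
    [[-0.9, 0.06, 0], [0, 0, 0]],
    [[-0.9, 0.06, 0], [0, 0, 0]],
    [[-0.9, 0.06, 0], [0, 0, 0]],
    [[-0.9, 0.06, 0], [0, 0, 0]],
    [[-0.9, 0.06, 0], [0, 0, 0]]
  ]
}}

```text
clock: 5.15
tool_pos: [0.5261, 0.2274, 0.0262]
eef_rot: [0.995, -0.032, 0.094, 0.009]
contact_force: [0.7, 0.0, -3.2]
opening: 0.335
finger_force: 24.9
```

Call:
{"method": "step_arm", "body": {
  "increments": [
    [[-0.9, 0.06, 0], [0, 0, 0]],
    [[-0.9, 0.06, 0], [0, 0, 0]],
    [[-0.9, 0.06, 0], [0, 0, 0]],
    [[-0.9, 0.06, 0], [0, 0, 0]],
    [[-0.9, 0.06, 0], [0, 0, 0]],
    [[-0.9, 0.06, 0], [0, 0, 0]],
    [[-0.9, 0.06, 0], [0, 0, 0]],
    [[-0.9, 0.06, 0], [0, 0, 0]],
    [[-0.9, 0.06, 0], [0, 0, 0]],
    [[-0.4, 0.03, 0], [0, 0, 0]]
  ]
}}

```text
clock: 6.15
tool_pos: [0.4583, 0.2442, 0.0417]
eef_rot: [0.996, -0.034, 0.078, 0.019]
contact_force: [0.6, 0.0, -3.1]
opening: 0.339
finger_force: 25.0
```

```bash
python3 - <<'E'
from h import *
print(np.round(r.get_state()["q"],3)); st()
snap("top","t2");snap("side","s2"); a=cv2.imread("pics/t2.png");b=cv2.imread("pics/s2.png")
cv2.imwrite("pics/c2.png",np.hstack([cv2.resize(a[70:290,50:250],(400,440)),cv2.resize(b[80:300,150:350],(400,440))]))
E
```

```text
[-0.787  0.901  0.212  2.132 -1.     0.044 -1.302]
clock 6.15
tool_pos [0.4583 0.2442 0.0417]
eef_rot [ 0.9962 -0.0336  0.0779  0.0191]
contact_force [ 0.6218  0.0495 -3.0801]
moment [ 0.1842  0.2334 -0.1094]
opening 0.3394
finger_force 24.9895
```

View pics/c2.png

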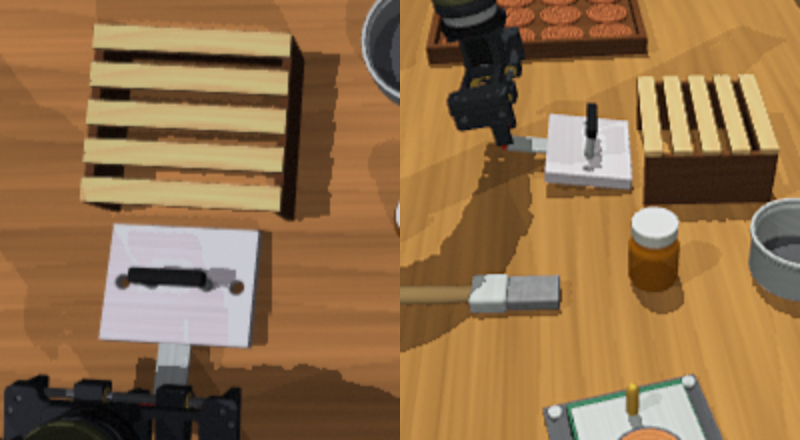

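The plate is fully out: the slab's rear edge is clear of the roof. But joints 5 and 6 hit their limits and the tab end was lifted, so the plate is tilted. I'll bring the tool upright while lowering, with a lighter grip so the pads can turn on the tab.

Call:
{"method": "step_arm", "body": {
  "increments": [
    [[0, 0, -0.15], [0.25, 0.88, 0]],
    [[0, 0, -0.15], [0.25, 0.88, 0]],
    [[0, 0, -0.15], [0.25, 0.88, 0]],
    [[0, 0, -0.15], [0.25, 0.88, 0]],
    [[-0.05, 0, -0.15], [0.25, 0.88, 0]],
    [[-0.05, 0, -0.15], [0.25, 0.88, 0]],
    [[-0.05, 0, -0.15], [0.25, 0.88, 0]],
    [[-0.05, 0, -0.15], [0.25, 0.88, 0]],
    [[-0.05, 0, -0.15], [0.25, 0.88, 0]],
    [[-0.05, 0, -0.15], [0.25, 0.88, 0]]
  ],
  "grip_force": 12
}}

```text
clock: 7.25
tool_pos: [0.4568, 0.2439, 0.0266]
eef_rot: [0.999, -0.033, 0.001, -0.0]
contact_force: [-0.8, -0.6, -1.4]
opening: 0.338
finger_force: 12.0
```

```bash
python3 - <<'E'
from h import *
print(np.round(r.get_state()["q"],3)); st()
E
```

```text
[-0.753  0.947  0.294  2.035 -0.936  0.296 -1.302]
clock 7.25
tool_pos [0.4568 0.2439 0.0266]
eef_rot [ 9.994e-01 -3.350e-02  8.000e-04 -3.000e-04]
contact_force [-0.7758 -0.5619 -1.3794]
moment [-0.0482  0.2     0.0488]
opening 0.3384
finger_force 12.001
```

Call:
{"method": "step_arm", "body": {
  "increments": [
    [[0, 0, -0.15], [0, 0, 0]],
    [[0, 0, -0.15], [0, 0, 0]],
    [[0, 0, -0.15], [0, 0, 0]],
    [[0, 0, -0.15], [0, 0, 0]],
    [[0, 0, -0.15], [0, 0, 0]],
    [[0, 0, -0.1], [0, 0, 0]],
    [[0, 0, 0], [0, 0, 0]],
    [[0, 0, 0], [0, 0, 0]],
    [[0, 0, 0], [0, 0, 0]],
    [[0, 0, 0], [0, 0, 0]]
  ],
  "grip_force": 5
}}

```text
clock: 8.25
tool_pos: [0.4562, 0.2439, 0.0187]
eef_rot: [0.999, -0.034, 0.001, -0.0]
contact_force: [-3.4, -0.8, 4.7]
opening: 0.341
finger_force: 5.0
```

Call:
{"method": "step_arm", "body": {
  "increments": [
    [[0, 0, 0], [0, 0, 0]],
    [[0, 0, 0], [0, 0, 0]],
    [[0, 0, 0], [0, 0, 0]],
    [[0, 0, 0], [0, 0, 0]],
    [[0, 0, 0], [0, 0, 0]],
    [[0, 0, 0], [0, 0, 0]],
    [[0, 0, 1], [0, 0, 0]],
    [[0, 0, 2], [0, 0, 0]],
    [[0, 0, 3], [0, 0, 0]],
    [[0, 0, 4], [0, 0, 0]]
  ],
  "fingers": 0.8
}}

```text
clock: 9.25
tool_pos: [0.4555, 0.2435, 0.1189]
eef_rot: [0.999, -0.034, -0.0, 0.001]
contact_force: [0.7, 0.6, -0.3]
opening: 0.801
finger_force: 0.0
```

Call:
{"method": "step_arm", "body": {
  "increments": [
    [[0, 0, 4], [0, 0, 0]],
    [[-1, -1, 4], [0, 0, 0]],
    [[-2, -4, 2], [0, 0, 0]],
    [[-2, -4, 0], [0, 0, 0]],
    [[-1, -4.5, 0], [0, 0, 0]],
    [[0, -4.5, 0], [0, 0, 0]],
    [[0, -4.5, 0], [0, 0, 0]],
    [[0, 0, 0], [0, 0, 0]],
    [[0, 0, 0], [0, 0, 0]],
    [[0, 0, 0], [0, 0, 0]]
  ]
}}

```text
clock: 10.25
tool_pos: [0.3964, 0.0199, 0.2183]
eef_rot: [0.999, -0.033, 0.001, -0.0]
contact_force: [0.7, 0.1, 0.3]
opening: 0.8
finger_force: 0.0
```

```bash
cat > pl.py <<'E'
from h import *
from scipy import ndimage as nd
im,d,c,f=snap("top","t3");np.savez("s3.npz",im=im,d=d);P=cloud(d,c,f)
v,u=np.mgrid[:384,:512];Z=P[...,2];box=(P[...,1]>.08)&(P[...,1]<.36)&(P[...,0]<.66)
def R(m):
    n,l,s,_=cv2.connectedComponentsWithStats(m.astype(np.uint8));k=1+np.argmax(s[1:,4]);m=l==k
    q=P[m];(ce,s,a)=cv2.minAreaRect(q[:,:2].astype(np.float32));print(np.round(ce,4),np.round(s,4),round(a,2),"z",np.round(np.median(q[:,2]),4),len(q));return m
m=R(box&(Z>.011)&(Z<.022)); q=P[m];A=np.c_[q[:,:2],np.ones(len(q))];print("slope deg",np.degrees(np.linalg.lstsq(A,q[:,2],rcond=None)[0][:2]))
h=R(box&(Z>.055)&(Z<.07)&(P[...,0]<.61));q=P[h];e,w=np.linalg.eigh(np.cov(q[:,:2].T));print("handle mean",q.mean(0),"yaw",np.degrees(np.arctan2(*(w[:,1]*np.sign(w[1,1]))))*-1)
hsv=cv2.cvtColor(im,cv2.COLOR_RGB2HSV)
g=(hsv[...,1]<60)&(hsv[...,2]>110);y,x=np.where(h)
st()
E
python3 pl.py
```

```text
[0.5601 0.2385] [0.1418 0.1204] 86.73 z 0.0166 3914
slope deg [0.01690712 0.06169927]
[0.5652 0.2375] [0.0671 0.014 ] 86.78 z 0.0622 295
handle mean [0.56498859 0.23685122 0.06205816] yaw -3.27082823433393
clock 10.3
tool_pos [0.3964 0.0203 0.2182]
eef_rot [ 9.995e-01 -3.220e-02  1.000e-03 -4.000e-04]
contact_force [-0.3101  0.8    -0.781 ]
moment [-0.0044 -0.0233  0.0048]
opening 0.8004
finger_force 0.0
```

View pics/t3.png

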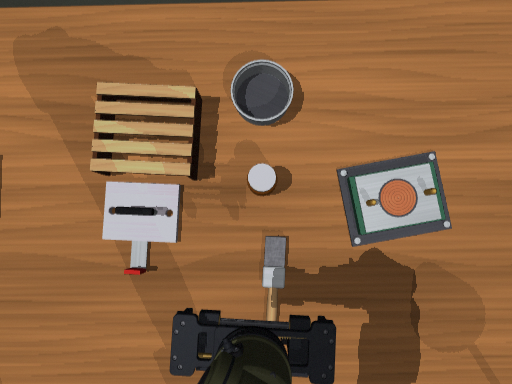

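The plate lies flat: slope ≈0°, handle at pixel (140,211), i.e. (0.565, 0.237), yaw −3.25°, fully out of the rack and let go of. Next I turn the tool by about −90° and go over the handle.

Call:
{"method": "step_arm", "body": {
  "increments": [
    [[1.2, 1.55, 0], [0, 0, -7.5]],
    [[1.2, 1.55, 0], [0, 0, -7.5]],
    [[1.2, 1.55, 0], [0, 0, -7.5]],
    [[1.2, 1.55, 0], [0, 0, -7.5]],
    [[1.2, 1.55, 0], [0, 0, -7.5]],
    [[1.2, 1.55, 0], [0, 0, -7.5]],
    [[1.2, 1.55, 0], [0, 0, -7.5]],
    [[1.2, 1.55, 0], [0, 0, -7.5]],
    [[1.2, 1.55, 0], [0, 0, -7.5]],
    [[1.2, 1.55, 0], [0, 0, -7.5]]
  ],
  "fingers": 0.5
}}

```text
clock: 11.3
tool_pos: [0.5159, 0.177, 0.2177]
eef_rot: [0.772, -0.635, 0.0, 0.001]
contact_force: [-0.2, -0.9, 0.0]
opening: 0.502
finger_force: 0.0
```

Call:
{"method": "step_arm", "body": {
  "increments": [
    [[1.2, 1.55, 0], [0, 0, -5]],
    [[1.2, 1.55, 0], [0, 0, -5]],
    [[1.2, 1.55, 0], [0, 0, -4.5]],
    [[1.3, 1.5, -1], [0, 0, 0]],
    [[0, 0, -2], [0, 0, 0]],
    [[0, 0, -2], [0, 0, 0]],
    [[0, 0, -2], [0, 0, 0]],
    [[0, 0, -2], [0, 0, 0]],
    [[0, 0, 0], [0, 0, 0]],
    [[0, 0, 0], [0, 0, 0]]
  ]
}}

```text
clock: 12.3
tool_pos: [0.5528, 0.204, 0.1323]
eef_rot: [-0.703, 0.712, 0.003, 0.001]
contact_force: [0.4, 0.1, 0.1]
opening: 0.505
finger_force: 0.0
```

```bash
python3 - <<'E'
from h import *
print(np.round(r.get_state()["q"],3)); st()
from scipy.spatial.transform import Rotation as Ro
print(Ro.from_quat(r.get_state()["eef_rot"]).as_matrix().round(4))
snap("wrist","w3"); snap("side","s3")
E
```

```text
[-0.879  0.983  0.894  1.8   -1.     0.889 -2.654]
clock 12.3
tool_pos [0.5528 0.204  0.1323]
eef_rot [-0.7025  0.7117  0.0027  0.0015]
contact_force [0.3551 0.0564 0.0764]
moment [0.1038 0.0244 0.0174]
opening 0.5045
finger_force 0.0
[[-0.0129 -0.9999 -0.0016]
 [-0.9999  0.0129  0.0058]
 [-0.0058  0.0017 -1.    ]]
```

View pics/w3.png

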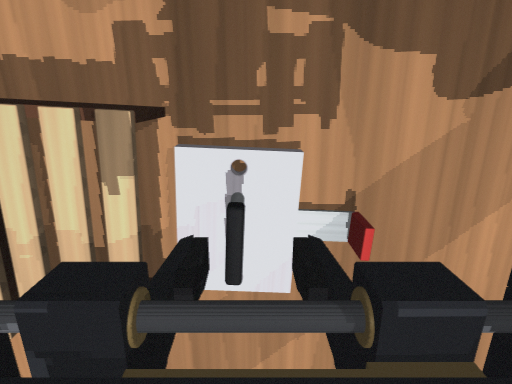

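The wrist view shows the handle bar at (235,243) between the open fingers, slightly off, and the rack to the left. Joint 7 hit its −2.66 limit, so I'll use the half-turn-equivalent grasp and rotate by +177.5° while well above everything.

Call:
{"method": "step_arm", "body": {
  "increments": [
    [[0, 0, 1], [0, 0, 8.5]],
    [[0, 0, 1], [0, 0, 8.5]],
    [[0, 0, 1], [0, 0, 8.5]],
    [[0, 0, 1], [0, 0, 8.5]],
    [[0, 0, 1], [0, 0, 8.5]],
    [[0, 0, 0], [0, 0, 8.5]],
    [[0, 0, 0], [0, 0, 8.5]],
    [[0, 0, 0], [0, 0, 8.5]],
    [[0, 0, 0], [0, 0, 8.5]],
    [[0, 0, 0], [0, 0, 8.5]]
  ]
}}

```text
clock: 13.4
tool_pos: [0.5537, 0.2024, 0.1831]
eef_rot: [0.999, -0.048, -0.002, 0.001]
contact_force: [-0.0, 0.1, 0.1]
opening: 0.498
finger_force: 0.0
```

Call:
{"method": "step_arm", "body": {
  "increments": [
    [[0, 0, 0], [0, 0, 8.5]],
    [[0, 0, 0], [0, 0, 8.5]],
    [[0, 0, 0], [0, 0, 8.5]],
    [[0, 0, 0], [0, 0, 8.5]],
    [[0, 0, 0], [0, 0, 8.5]],
    [[0, 0, 0], [0, 0, 8.5]],
    [[0, 0, 0], [0, 0, 8.5]],
    [[0, 0, 0], [0, 0, 8.5]],
    [[0, 0, 0], [0, 0, 8.5]],
    [[0, 0, 0], [0, 0, 7.5]]
  ]
}}

```text
clock: 14.4
tool_pos: [0.5537, 0.202, 0.1829]
eef_rot: [0.775, 0.632, -0.002, 0.003]
contact_force: [0.2, 0.3, 0.8]
opening: 0.498
finger_force: 0.0
```

```bash
cat > tr.py <<'E'
from h import *
import sys
from scipy.spatial.transform import Rotation as Ro
def delta(T,yaw): # closing line (tool y) at yaw deg, pointing down
    s=r.get_state();R=Ro.from_quat(s["eef_rot"]);y=np.radians(yaw)
    Y=np.array([np.cos(y),np.sin(y),0]);Zd=np.array([0,0,-1.])
    G=Ro.from_matrix(np.c_[np.cross(Y,Zd),Y,Zd])
    print("q",np.round(s["q"],2),"clock",s["clock"]);print("d cm",np.round((np.array(T)-s["tool_pos"])*100,2),"turn",np.round(np.degrees((G*R.inv()).as_rotvec()),2))
    print("F",np.round(s["contact_force"],1),"M",np.round(s["moment"],2))
a=list(map(float,sys.argv[1:]));delta(a[:3],a[3])
E
python3 tr.py .565 .237 .10 -3.25
```

```text
q [-0.52  0.72  0.15  1.74 -0.14  0.69 -0.49] clock 14.4
d cm [ 1.13  3.5  -8.29] turn [0.39 0.1  8.34]
F [0.2 0.3 0.8] M [-0.05 -0.07  0.01]
```

Call:
{"method": "step_arm", "body": {
  "increments": [
    [[0.2, 0.7, -1.5], [0.08, 0.02, 1.67]],
    [[0.2, 0.7, -1.5], [0.08, 0.02, 1.67]],
    [[0.23, 0.7, -1.5], [0.08, 0.02, 1.67]],
    [[0.25, 0.7, -1.5], [0.08, 0.02, 1.67]],
    [[0.25, 0.7, -1.5], [0.08, 0.02, 1.67]],
    [[0, 0, -0.8], [0, 0, 0]],
    [[0, 0, 0], [0, 0, 0]],
    [[0, 0, 0], [0, 0, 0]],
    [[0, 0, 0], [0, 0, 0]],
    [[0, 0, 0], [0, 0, 0]]
  ]
}}

```text
clock: 15.4
tool_pos: [0.5651, 0.2374, 0.1]
eef_rot: [0.729, 0.685, 0.0, -0.001]
contact_force: [0.5, -0.9, 1.2]
opening: 0.499
finger_force: 0.0
```

```bash
python3 tr.py .565 .237 .035 -3.25; python3 - <<'E'
from h import *
im,d,c,f=snap("wrist","w4");P=cloud(d,c,f);Z=P[...,2]
b=(abs(P[...,0]-.565)<.03)&(abs(P[...,1]-.237)<.06)
m=b&(Z>.055)&(Z<.07); n,l,s,_=cv2.connectedComponentsWithStats(m.astype(np.uint8))
for k in range(1,n):
  if s[k,4]>80: q=P[l==k];print(s[k],cv2.minAreaRect(q[:,:2].astype(np.float32)),np.median(q[:,2]))
E
```

```text
q [-0.52  0.86  0.09  1.72 -0.12  0.57 -0.42] clock 15.4
d cm [-0.01 -0.04 -6.5 ] turn [-0.09 -0.01  0.3 ]
F [ 0.5 -0.9  1.2] M [-0.01 -0.09  0.03]
[ 240  171   23   99 2089] ((0.5657725930213928, 0.23861883580684662), (0.06779450178146362, 0.013977003283798695), 86.81855773925781) 0.060683997261932965
```

View pics/w4.png

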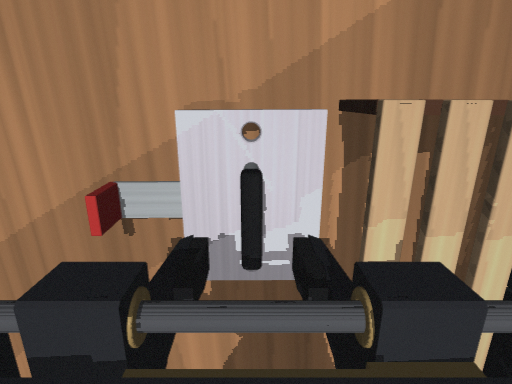

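The wrist view shows the handle bar at (252,218), centred between the fingers at (0.5655, 0.238). Next I descend and grip.

Call:
{"method": "step_arm", "body": {
  "increments": [
    [[0.04, 0.06, -1], [0, 0, 0.3]],
    [[0, 0, -1], [0, 0, 0]],
    [[0, 0, -1], [0, 0, 0]],
    [[0, 0, -1], [0, 0, 0]],
    [[0, 0, -1], [0, 0, 0]],
    [[0, 0, -0.7], [0, 0, 0]],
    [[0, 0, -0.5], [0, 0, 0]],
    [[0, 0, -0.3], [0, 0, 0]],
    [[0, 0, 0], [0, 0, 0]],
    [[0, 0, 0], [0, 0, 0]]
  ]
}}

```text
clock: 16.45
tool_pos: [0.5652, 0.2382, 0.0344]
eef_rot: [0.727, 0.687, 0.0, -0.001]
contact_force: [0.6, 0.4, -0.0]
opening: 0.5
finger_force: 0.0
```

Call:
{"method": "step_arm", "body": {
  "increments": [
    [[0, 0, 0], [0, 0, 0]],
    [[0, 0, 0], [0, 0, 0]],
    [[0, 0, 0], [0, 0, 0]],
    [[0, 0, 0], [0, 0, 0]],
    [[0, 0, 0], [0, 0, 0]],
    [[0, 0, 0], [0, 0, 0]],
    [[0, 0, 0], [0, 0, 0]],
    [[0, 0, 0], [0, 0, 0]],
    [[0, 0, 0], [0, 0, 0]],
    [[0, 0, 0], [0, 0, 0]]
  ],
  "fingers": 0.05,
  "grip_force": 45
}}

```text
clock: 17.45
tool_pos: [0.5653, 0.2382, 0.0343]
eef_rot: [0.727, 0.687, 0.0, -0.001]
contact_force: [2.1, 0.6, 2.4]
opening: 0.15
finger_force: 45.0
```

```bash
python3 tr.py .5655 .238 .035 -3.25
```

```text
q [-0.51  0.96  0.07  1.73 -0.13  0.45 -0.41] clock 17.45
d cm [ 0.02 -0.02  0.07] turn [-0.08 -0.05 -0.02]
F [2.1 0.6 2.4] M [-0.01 -0.32  0.01]
```

Call:
{"method": "step_arm", "body": {
  "increments": [
    [[0, 0, 0.4], [0, 0, 0]],
    [[0, 0, 0.8], [0, 0, 0]],
    [[0, 0, 1.3], [0, 0, 0]],
    [[0, 0, 1.5], [0, 0, 0]],
    [[0, 0, 1.5], [0, 0, 0]],
    [[0, 0, 1.5], [0, 0, 0]],
    [[0, 0, 1.5], [0, 0, 0]],
    [[0, 0, 1.5], [0, 0, 0]],
    [[0, 0, 1], [0, 0, 0]],
    [[0, 0, 0.5], [0, 0, 0]]
  ]
}}

```text
clock: 18.45
tool_pos: [0.5654, 0.2384, 0.1506]
eef_rot: [0.727, 0.687, 0.001, -0.001]
contact_force: [0.8, 0.8, -6.9]
opening: 0.15
finger_force: 45.0
```

Call:
{"method": "step_arm", "body": {
  "increments": [
    [[0.1, -1, 0], [0, 0, 0.6]],
    [[0.1, -2, 0], [0, 0, 0.7]],
    [[0.1, -2.5, 0], [0, 0, 0.7]],
    [[0.1, -2.5, 0], [0, 0, 0.7]],
    [[0.1, -2.5, 0], [0, 0, 0.7]],
    [[0.1, -2.5, 0], [0, 0, 0.7]],
    [[0.1, -2.5, 0], [0, 0, 0.7]],
    [[0.1, -2.5, 0], [0, 0, 0.7]],
    [[0.1, -2.5, 0], [0, 0, 0.7]],
    [[0.1, -2.5, 0], [0, 0, 0.7]]
  ]
}}

```text
clock: 19.45
tool_pos: [0.5741, 0.0059, 0.1484]
eef_rot: [0.684, 0.73, -0.001, -0.001]
contact_force: [0.2, 0.1, -5.2]
opening: 0.15
finger_force: 45.0
```

Call:
{"method": "step_arm", "body": {
  "increments": [
    [[0.1, -2.5, 0], [0, 0, 0.7]],
    [[0.1, -2.5, 0], [0, 0, 0.7]],
    [[0.1, -2.5, 0], [0, 0, 0.7]],
    [[0.1, -2.5, 0], [0, 0, 0.7]],
    [[0.1, -2.5, 0], [0, 0, 0.7]],
    [[0.1, -2.5, 0], [0, 0, 0.7]],
    [[0.1, -2.5, 0], [0, 0, 0.7]],
    [[0.1, -2.5, 0], [0, 0, 0.7]],
    [[0.1, -2, 0], [0, 0, 0.7]],
    [[0.1, -1, 0], [0, 0, 0]]
  ]
}}

```text
clock: 20.45
tool_pos: [0.5832, -0.2258, 0.1483]
eef_rot: [0.644, 0.765, -0.002, -0.001]
contact_force: [-1.1, 0.2, -5.3]
opening: 0.152
finger_force: 45.0
```

```bash
python3 tr.py .5851 -.241 .13 9.9; python3 - <<'E'
from h import *
for n in("side","wrist","top"):
    c,f=K(n);print(n,np.round(-np.array(c["R"]).T@np.array(c["t"]),3))
    snap(n,n+"5")
a,b,e=[cv2.imread(f"pics/{n}5.png") for n in("side","wrist","top")]
cv2.imwrite("pics/c5.png",np.vstack([np.hstack([cv2.resize(a[180:384,150:420],(400,300)),cv2.resize(e[120:310,290:512],(400,300))]),np.hstack([cv2.resize(b,(400,300)),np.zeros((300,400,3),np.uint8)])]))
E
```

```text
q [ 0.33  0.8  -0.07  1.65  0.08  0.7   0.39] clock 20.45
d cm [ 0.19 -1.52 -1.83] turn [ 0.06 -0.23  0.13]
F [-1.1  0.2 -5.3] M [ 0.03 -0.07 -0.02]
side [ 0.53  -0.563  0.569]
wrist [ 0.571 -0.15   0.293]
top [0.537 0.006 0.829]
```

View pics/c5.png

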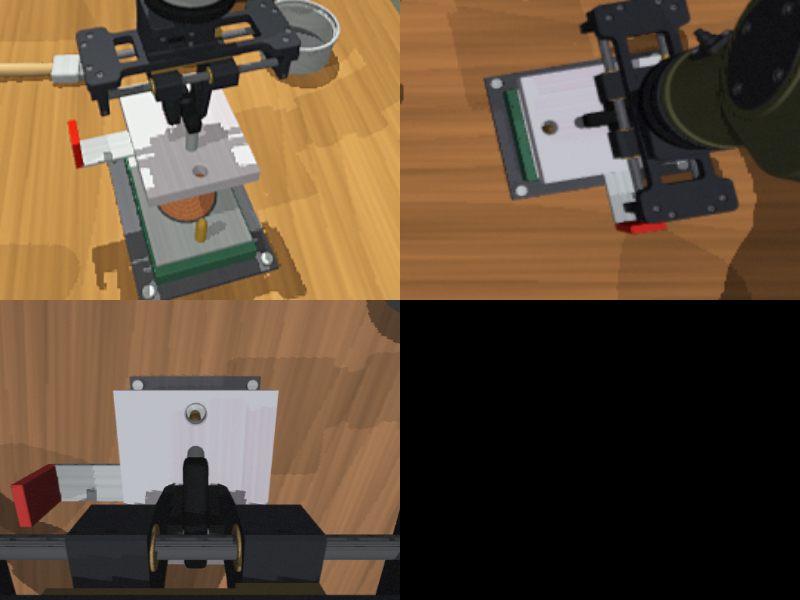

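The crops show the plate held level with the mould below it: the side view has the front hole at (200,170) and its pin at (200,230). The plate is still about 15 mm short in y. I'll move over the mould and measure.

Call:
{"method": "step_arm", "body": {
  "increments": [
    [[0.04, -0.3, -0.6], [0.02, -0.06, 0.03]],
    [[0.04, -0.3, -0.6], [0.02, -0.06, 0.03]],
    [[0.04, -0.3, -0.6], [0.02, -0.06, 0.03]],
    [[0.04, -0.3, -0.6], [0, -0.05, 0.03]],
    [[0.03, -0.3, -0.6], [0, 0, 0]],
    [[0, 0, 0], [0, 0, 0]],
    [[0, 0, 0], [0, 0, 0]],
    [[0, 0, 0], [0, 0, 0]],
    [[0, 0, 0], [0, 0, 0]],
    [[0, 0, 0], [0, 0, 0]]
  ]
}}

```text
clock: 21.6
tool_pos: [0.587, -0.2368, 0.1195]
eef_rot: [0.642, 0.767, 0.002, 0.0]
contact_force: [0.0, -0.5, -5.0]
opening: 0.151
finger_force: 45.0
```

```bash
python3 tr.py .5851 -.241 .118 9.9; cat > me.py <<'E'
from h import *
v,u=np.mgrid[:384,:512]; tcp=r.get_state()["tool_pos"];zt=tcp[2]-.0343+.016
for n in("wrist","top","side"):
    im,d,c,f=snap(n,n+"6");P=cloud(d,c,f)
    m=(abs(P[...,2]-zt)<.006)&(np.hypot(P[...,0]-tcp[0],P[...,1]-tcp[1])<.1)
    m&=cv2.erode(m.astype(np.uint8),np.ones((3,3)))>0
    q=P[m]; A=np.c_[q[:,0]-tcp[0],q[:,1]-tcp[1],np.ones(len(q))]
    k=np.linalg.lstsq(A,q[:,2],rcond=None)[0]
    print(n,len(q),"slopes deg",np.degrees(k[:2]).round(2),"z-exp",round(k[2]-zt,4))
    (ce,s,a)=cv2.minAreaRect(q[:,:2].astype(np.float32));print("  rect",np.round(ce,4),np.round(s,4),round(a,2))
    # holes: enclosed blobs in the filled top face
    cl=cv2.morphologyEx(m.astype(np.uint8),cv2.MORPH_CLOSE,np.ones((3,3)))
    n_,l,s,ce=cv2.connectedComponentsWithStats(1-cl)
    for j in range(1,n_):
        if 25<s[j,4]<1500 : print("  hole",s[j],np.round(ce[j],1),ray(*ce[j],zt,c,f).round(4))
    # brass
    h=cv2.cvtColor(im,cv2.COLOR_RGB2HSV);b=(h[...,0]>14)&(h[...,0]<28)&(h[...,1]>140)&(h[...,2]>60)
    n_,l,s,ce=cv2.connectedComponentsWithStats(b.astype(np.uint8))
    for j in range(1,n_):
        w=ray(*ce[j],.066,c,f)
        if s[j,4]>15 and np.hypot(*(w[:2]-tcp[:2]))<.09: print("  brass",s[j],np.round(ce[j],1),w.round(4))
E
python3 me.py
```

```text
q [ 0.35  0.85 -0.07  1.64  0.09  0.65  0.41] clock 21.6
d cm [-0.19 -0.42 -0.15] turn [-0.1   0.16 -0.21]
F [ 0.  -0.5 -5. ] M [ 0.01 -0.09  0.02]
wrist 23410 slopes deg [0.32 0.1 ] z-exp -0.0011
  rect [ 0.5872 -0.2365] [0.1096 0.1389] 9.98
  hole [237 132  28  27 605] [250.5 144.6] [ 0.5776 -0.1826  0.1012]
top 2137 slopes deg [0.36 0.16] z-exp -0.0002
  rect [ 0.586  -0.2299] [0.1063 0.1259] 10.01
  hole [371 195  10  10  84] [375.2 199.7] [ 0.5775 -0.1832  0.1012]
side 3466 slopes deg [0.3  0.03] z-exp -0.0003
  rect [ 0.5863 -0.2394] [0.107  0.1398] 10.53
  hole [283 310  11   9  83] [287.8 314.2] [ 0.5958 -0.2931  0.1012]
  brass [255 255   4  11  19] [256.7 260.1] [ 0.5623 -0.1634  0.066 ]
  brass [282 331   8  14  89] [285.5 337.3] [ 0.5915 -0.3097  0.066 ]
```

Call:
{"method": "step_arm", "body": {
  "increments": [
    [[-0.04, -0.15, -0.2], [-0.02, 0.06, -0.03]],
    [[-0.04, -0.15, -0.2], [-0.02, 0.06, -0.03]],
    [[-0.04, -0.15, -0.2], [-0.02, 0.06, -0.03]],
    [[-0.04, -0.12, -0.2], [-0.02, 0.06, -0.03]],
    [[0, 0, -0.2], [-0.02, 0.06, 0]],
    [[0, 0, 0], [0, 0, 0]],
    [[0, 0, 0], [0, 0, 0]],
    [[0, 0, 0], [0, 0, 0]],
    [[0, 0, 0], [0, 0, 0]],
    [[0, 0, 0], [0, 0, 0]]
  ]
}}

```text
clock: 22.75
tool_pos: [0.5853, -0.2426, 0.1093]
eef_rot: [0.643, 0.766, -0.001, -0.001]
contact_force: [-0.9, 0.8, -5.5]
opening: 0.152
finger_force: 45.0
```

```bash
python3 tr.py .5854 -.2425 .1095 9.9; python3 me.py; python3 - <<'E'
from h import *
c,f=K("wrist");im=cv2.imread("pics/wrist6.png")[:,:,::-1];d=r.snapshot("wrist")[1];P=cloud(d,c,f)
h=cv2.cvtColor(np.ascontiguousarray(im),cv2.COLOR_RGB2HSV)
s=r.get_state()["tool_pos"]
# points seen below the plate inside the hole region
m=(np.hypot(P[...,0]-.576,P[...,1]+.1893)<.02)&(P[...,2]>.03)&(P[...,2]<.075)
v,u=np.where(m)
if len(u):
    print(len(u),u.min(),u.max(),v.min(),v.max(),"z",np.percentile(P[m][:,2],[5,50,95]).round(3))
    t=m&(P[...,2]>.055);print("pin pts",t.sum(),P[t].mean(0).round(4),P[t].min(0).round(4),P[t].max(0).round(4))
a,b=int(np.mean(u)),int(np.mean(v))
print(h[b-16:b+17:4,a-16:a+17:4].tolist())
E
```

```text
q [ 0.36  0.86 -0.07  1.64  0.09  0.64  0.41] clock 22.75
d cm [0.01 0.01 0.02] turn [-0.   -0.16 -0.08]
F [-0.9  0.8 -5.5] M [-0.02 -0.07  0.01]
wrist 23285 slopes deg [0.   0.01] z-exp -0.0011
  rect [ 0.5854 -0.2424] [0.1094 0.139 ] 9.97
  hole [237 132  30  27 630] [250.3 144.3] [ 0.5758 -0.1883  0.091 ]
top 2117 slopes deg [0.02 0.07] z-exp -0.0002
  rect [ 0.5838 -0.235 ] [0.1068 0.1248] 9.94
  hole [373 196   9  11  82] [377. 201.] [ 0.5758 -0.1887  0.091 ]
side 3416 slopes deg [-0.06  0.  ] z-exp -0.0002
  rect [ 0.5723 -0.2493] [0.1336 0.1359] 9.84
  hole [282 318  11   9  84] [286.9 322. ] [ 0.5939 -0.2994  0.091 ]
  brass [291 255   5  11  17] [293.5 260.1] [ 0.6268 -0.1695  0.066 ]
  brass [255 263   3  11  16] [256.2 267.8] [ 0.5599 -0.18    0.066 ]
  brass [228 277   7   5  26] [230.9 278.8] [ 0.5156 -0.1987  0.066 ]
  brass [282 338   7   7  37] [285.2 341. ] [ 0.5903 -0.3152  0.066 ]
246 240 267 111 154 z [0.057 0.064 0.066]
pin pts 235 [ 0.576  -0.1895  0.0637] [ 0.57   -0.1961  0.0562] [ 0.5822 -0.1849  0.0748]
[[[116, 10, 202], [110, 11, 201], [110, 11, 200], [111,
[... 517 characters left out ...]
00]], [[110, 11, 201], [135, 10, 151], [20, 114, 58], [19, 126, 85], [19, 129, 95], [18, 126, 89], [17, 124, 68], [128, 9, 118], [111, 13, 202]], [[135, 13, 195], [126, 18, 72], [19, 53, 67], [19, 122, 71], [18, 124, 99], [20, 121, 76], [19, 52, 69], [102, 14, 91], [113, 11, 200]], [[135, 13, 195], [143, 17, 61], [110, 17, 92], [40, 9, 81], [19, 116, 64], [23, 26, 78], [100, 8, 92], [135, 15, 67], [113, 10, 199]], [[132, 13, 196], [131, 13, 158], [120, 6, 91], [98, 11, 95], [98, 11, 96], [100, 8, 90], [113, 11, 92], [135, 13, 114], [114, 13, 200]], [[130, 12, 196], [126, 13, 195], [130, 12, 125], [128, 10, 102], [140, 15, 104], [128, 10, 101], [135, 15, 104], [133, 12, 184], [113, 11, 201]]]
```

The plate is level to within 0.05°, and the pin and hole agree to within about 1 mm. I'll lower slowly, watching the force.

Call:
{"method": "step_arm", "body": {
  "increments": [
    [[0, -0.03, -0.2], [0, 0, -0.05]],
    [[0, 0, -0.2], [0, 0, 0]],
    [[0, 0, -0.2], [0, 0, 0]],
    [[0, 0, -0.2], [0, 0, 0]],
    [[0, 0, -0.2], [0, 0, 0]],
    [[0, 0, -0.2], [0, 0, 0]],
    [[0, 0, -0.2], [0, 0, 0]],
    [[0, 0, -0.2], [0, 0, 0]],
    [[0, 0, -0.1], [0, 0, 0]],
    [[0, 0, 0], [0, 0, 0]]
  ]
}}

```text
clock: 23.95
tool_pos: [0.5851, -0.2428, 0.092]
eef_rot: [0.643, 0.766, -0.001, -0.001]
contact_force: [0.9, 0.6, -5.2]
opening: 0.146
finger_force: 45.0
```

```bash
python3 tr.py .5854 -.2428 .0643 9.9
```

```text
q [ 0.36  0.89 -0.07  1.65  0.09  0.61  0.41] clock 23.95
d cm [ 0.03  0.   -2.77] turn [-0.01 -0.19 -0.03]
F [ 0.9  0.6 -5.2] M [-0.05 -0.09  0.  ]
```

Call:
{"method": "step_arm", "body": {
  "increments": [
    [[0, 0, -0.15], [0, 0, 0]],
    [[0, 0, -0.15], [0, 0, 0]],
    [[0, 0, -0.15], [0, 0, 0]],
    [[0, 0, -0.15], [0, 0, 0]],
    [[0, 0, -0.15], [0, 0, 0]],
    [[0, 0, -0.15], [0, 0, 0]],
    [[0, 0, -0.15], [0, 0, 0]],
    [[0, 0, -0.15], [0, 0, 0]],
    [[0, 0, -0.15], [0, 0, 0]],
    [[0, 0, -0.15], [0, 0, 0]]
  ]
}}

```text
clock: 24.95
tool_pos: [0.5853, -0.2429, 0.0771]
eef_rot: [0.643, 0.766, -0.001, -0.001]
contact_force: [0.1, -0.0, -4.6]
opening: 0.15
finger_force: 45.0
```

```bash
python3 tr.py .5854 -.2428 .0643 9.9
```

```text
q [ 0.36  0.91 -0.07  1.65  0.1   0.58  0.41] clock 24.95
d cm [ 0.01  0.01 -1.28] turn [-0.01 -0.17 -0.03]
F [ 0.1 -0.  -4.6] M [ 0.06 -0.1   0.04]
```

Call:
{"method": "step_arm", "body": {
  "increments": [
    [[0, 0, -0.15], [0, 0, 0]],
    [[0, 0, -0.15], [0, 0, 0]],
    [[0, 0, -0.15], [0, 0, 0]],
    [[0, 0, -0.15], [0, 0, 0]],
    [[0, 0, -0.15], [0, 0, 0]],
    [[0, 0, -0.15], [0, 0, 0]],
    [[0, 0, -0.12], [0, 0, 0]],
    [[0, 0, -0.1], [0, 0, 0]],
    [[0, 0, -0.06], [0, 0, 0]],
    [[0, 0, 0], [0, 0, 0]]
  ]
}}

```text
clock: 25.95
tool_pos: [0.5852, -0.2428, 0.0653]
eef_rot: [0.643, 0.766, -0.001, -0.001]
contact_force: [-0.9, -0.4, -4.7]
opening: 0.146
finger_force: 45.0
```

Call:
{"method": "step_arm", "body": {
  "increments": [
    [[0, 0, -0.05], [0, 0, 0]],
    [[0, 0, -0.05], [0, 0, 0]],
    [[0, 0, -0.05], [0, 0, 0]],
    [[0, 0, 0], [0, 0, 0]],
    [[0, 0, 0], [0, 0, 0]],
    [[0, 0, 0], [0, 0, 0]],
    [[0, 0, 0], [0, 0, 0]],
    [[0, 0, 0], [0, 0, 0]],
    [[0, 0, 0], [0, 0, 0]],
    [[0, 0, 0], [0, 0, 0]]
  ]
}}

```text
clock: 26.95
tool_pos: [0.5853, -0.2429, 0.0643]
eef_rot: [0.643, 0.766, -0.001, -0.001]
contact_force: [-2.5, 1.1, 6.2]
opening: 0.149
finger_force: 45.0
```

```bash
python3 tr.py .5854 -.2428 .0643 9.9; python3 me.py | grep -A1 slopes
```

```text
q [ 0.35  0.93 -0.06  1.66  0.1   0.56  0.41] clock 26.95
d cm [ 0.01  0.01 -0.  ] turn [-0.   -0.16 -0.03]
F [-2.5  1.1  6.2] M [0.18 0.45 0.01]
wrist 23154 slopes deg [0.02 0.02] z-exp -0.0011
  rect [ 0.5855 -0.2427] [0.1097 0.1389] 9.95
--
top 1798 slopes deg [0.03 0.29] z-exp -0.0001
  rect [ 0.5837 -0.2136] [0.1111 0.1553] 76.26
--
side 2974 slopes deg [-0.01 -0.02] z-exp -0.0
  rect [ 0.5733 -0.2547] [0.1331 0.1253] 9.81
```

The plate has bottomed at exactly the home height, is level, and gives contact force. Now I release and retreat straight up.

Call:
{"method": "step_arm", "body": {
  "increments": [
    [[0, 0, 0], [0, 0, 0]],
    [[0, 0, 0], [0, 0, 0]],
    [[0, 0, 0], [0, 0, 0]],
    [[0, 0, 0], [0, 0, 0]],
    [[0, 0, 0], [0, 0, 0]],
    [[0, 0, 0], [0, 0, 0]],
    [[0, 0, 0], [0, 0, 0]],
    [[0, 0, 0], [0, 0, 0]],
    [[0, 0, 0], [0, 0, 0]],
    [[0, 0, 0], [0, 0, 0]]
  ],
  "fingers": 0.5
}}

```text
clock: 28.1
tool_pos: [0.5853, -0.2429, 0.0639]
eef_rot: [0.643, 0.766, -0.001, -0.001]
contact_force: [-0.5, 0.2, 0.1]
opening: 0.501
finger_force: 0.0
```

Call:
{"method": "step_arm", "body": {
  "increments": [
    [[0, 0, 0.5], [0, 0, 0]],
    [[0, 0, 1], [0, 0, 0]],
    [[0, 0, 1.5], [0, 0, 0]],
    [[0, 0, 2], [0, 0, 0]],
    [[0, 0, 3], [0, 0, 0]],
    [[0, 0, 3], [0, 0, 0]],
    [[0, 0, 3], [0, 0, 0]],
    [[-1, 3, 0], [0, 0, 0]],
    [[-2, 4, 0], [0, 0, 0]],
    [[-2, 4, 0], [0, 0, 0]]
  ]
}}

```text
clock: 29.1
tool_pos: [0.5352, -0.1321, 0.2056]
eef_rot: [0.644, 0.765, -0.0, 0.0]
contact_force: [1.7, 1.1, 0.0]
opening: 0.497
finger_force: 0.0
```

Call:
{"method": "step_arm", "body": {
  "increments": [
    [[-2, 4, 0], [0, 0, 0]],
    [[-2, 4, 0], [0, 0, 0]],
    [[-2, 4, 0], [0, 0, 0]],
    [[-1, 3, 0], [0, 0, 0]],
    [[0, 0, 0], [0, 0, 0]],
    [[0, 0, 0], [0, 0, 0]],
    [[0, 0, 0], [0, 0, 0]],
    [[0, 0, 0], [0, 0, 0]],
    [[0, 0, 0], [0, 0, 0]],
    [[0, 0, 0], [0, 0, 0]]
  ]
}}

```text
clock: 30.1
tool_pos: [0.4654, 0.0164, 0.2038]
eef_rot: [0.644, 0.765, -0.001, -0.001]
contact_force: [-0.4, -0.9, -0.8]
opening: 0.502
finger_force: 0.0
```

```bash
python3 - <<'E'
from h import *
st()
for n in("side","top"):
    im,d,c,f=snap(n,n+"7");P=cloud(d,c,f);Z=P[...,2]
    m=(abs(Z-.046)<.01)&(np.hypot(P[...,0]-.5853,P[...,1]+.2428)<.09);q=P[m]
    k=np.linalg.lstsq(np.c_[q[:,:2]-[.5853,-.2428],np.ones(len(q))],q[:,2],rcond=None)[0];print(n,len(q),np.degrees(k[:2]),k[2])
a,b=[cv2.imread(f"pics/{n}7.png") for n in("side","top")]
cv2.imwrite("pics/c7.png",np.hstack([cv2.resize(a,(400,300)),cv2.resize(b,(400,300))]))
E
```

```text
clock 30.1
tool_pos [0.4654 0.0164 0.2038]
eef_rot [ 0.6438  0.7652 -0.001  -0.0011]
contact_force [-0.3528 -0.9397 -0.7756]
moment [-0.055  -0.1024 -0.017 ]
opening 0.5019
finger_force 0.0
side 5232 [1.17289529 0.51264114] 0.04561355754393647
top 4700 [1.18911614 0.12697595] 0.045592832712068244
```

View pics/c7.png

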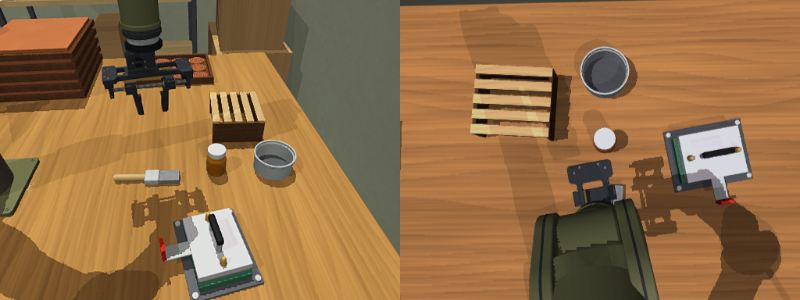

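The plate sits on the mould with both pins through it: in the side crop at (220,245), in the top crop pins at (690,157) and (740,152). The other objects are unmoved. The apparent slope may come from the tongue, so I'll recheck without it and hand in if it's flat.

```bash
python3 - <<'E'
from h import *
ok=1
for n in("side","top"):
    im,d,c,f=snap(n);P=cloud(d,c,f)
    a=np.radians(9.9);D=P[...,:2]-[.5853,-.2428];X=D@[np.cos(a),np.sin(a)];Y=D@[-np.sin(a),np.cos(a)]
    m=(abs(X)<.05)&(abs(Y)<.065)&(abs(P[...,2]-.046)<.005);q=P[m]
    k=np.linalg.lstsq(np.c_[X[m],Y[m],np.ones(m.sum())],q[:,2],rcond=None)[0];s=np.degrees(k[:2]);print(n,m.sum(),s,k[2]);ok&=bool(abs(s).max()<.4 and abs(k[2]-.046)<.0015)
print(ok)
if ok: print(r.finish_job())
E
```

```text
side 3715 [-0.01320462 -0.05566322] 0.046005496780737704
top 3535 [-0.01261725  0.1670859 ] 0.04595839225187712
1
the job is handed in; nothing more can be done
None
```

The top plate is home and flush on both guide pins, level to within about 0.2° and let go of, with the sieve, jar and brush unmoved; it was handed in at about 30 s. One slip on the way: the arm hit its joint limits during the draw and lifted the tab end, so I set the plate flat on the bench before taking the handle.

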